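Swing the magnifier clear and open the mould

ROBOT

A 6-joint arm with a two-finger parallel gripper is mounted at the origin on the work surface. World frame = base frame: x ahead of the robot, y to its left, z up, the work surface at z = 0. Lengths are in m, angles in degrees, forces in N, time in s.
With the tool pointing down it reaches from about 0.35 to 0.725 m from the base axis. Payload 6 kg.
Tool frame: the origin (TCP) lies on the centre line of the jaws, within the pads' length; the fingertips stand 17 mm ahead of it and the grasp point (between the pads) lies 2 mm behind it; z points along the fingers, y is the direction in which the jaws open and shut (so a half turn about z gives the same grasp; the last joint's range is limited). The gripper opens to 85 mm and grips with 20 to 120 N. Pads are 22 mm wide; open, the fingers measure 114 mm over their backs; the gripper's body (76 mm by 85 mm) begins 54 mm behind the grasp point. The pads swing forward as they close: fully open they stand 13 mm farther back than shut.
Start: joints at [-48.375, 2.303, 4.859, 0, -92.561, -19.12], TCP at [0.23, -0.554, 0.248] pointing down, gripper open.
Joint ranges: [-146.85, 146.85], [-73.84, 115.35], [-62.03, 85.46], [-188.31, 113.3], [-161.28, -10.13], [-171.36, 171.36]. Speed limits (degrees/s): [147.25, 147.25, 172.46, 180, 180, 180].

INTERFACE

Orientations are given as a 3x3 rotation matrix whose columns are the frame's x, y, z axes.
In Python, from workcell import robot gives the robot as it stands. The module is installed in compiled form; this text tells all that it offers.
- The arm moves only by the tool move_arm, never from a script. Its argument "commands" is one flat list of numbers, 7 for each row, row after row: the shift along the tool's x, y, z scaled (see below), then the turn, a rotation vector about the tool's x, y, z scaled (see below), then the finger opening in mm, from 0 to 85.4. In form: [tx, ty, tz, ax, ay, az, claw, tx, ty, tz, ax, ay, az, claw, ...]. A call has 1 to 5 rows; each row shifts and turns the commanded pose from where the row before left it, along the tool's axes as they then stand; what a row does not reach is not made up. The controller multiplies each number of a shift by 100 cm and each number of a turn by 360 degrees. A row lasts 1/10 s, in which the tool goes at most 50 mm and 8.59 degrees, less where a joint would pass 70% of its speed; a pose out of reach is approached as far as the arm can. A call with a number of a shift or a turn outside -1 to 1 is refused whole. A call with a gripper value outside its range is refused whole. The fingers move at their own pace and stop on an object; "squeeze" is the grip in N (left out, the last holds). Time passes only in rows, so rows that do not move let the fingers close. It gives the time, the measured TCP pose, the force and the opening at its end, in the units of the state.
- robot.state(): the state, without advancing time (a new reading comes with each control period).
- robot.capture(name): name is "scene" or "side" or "wrist"; returns the picture (384x512x3 uint8, blue, green, red); there is no depth.
- robot.camera_info(name): a dict with "fovy" (degrees; the focal length in pixels is half the picture's height over the tangent of half this angle, whatever the lens; pixels are square), "cx", "cy" (the principal point, pixels), "k1" (the pictures are not rectified: a ray, as slopes to the right and down, at radius r is drawn at 1 + k1 r^2 times it, then the intrinsics apply), "rvec" (rotation vector, rad) and "tvec" (3), from world to camera coordinates, as OpenCV has them; the wrist camera has in their place "mount" (4x4, takes a point from camera to tool coordinates, whose origin is the TCP and whose axes are the flange's). Camera axes: x right, y down, z forward; pixel columns grow to the right and rows downward; lengths in m; the calibration is good to about 2 mm. A picture is of the moment at which its call begins: read the wrist's pose just before it. camera_info takes no time and is no camera call.
- robot.close_job(): hands the job in, once; it reports no verdict.
The state is a dict: "time_s": time; "joint_positions": joint angles; "qd": joint speeds; "joint_efforts": joint torques, N m; "ee_pos": TCP position; "tool_rot": TCP orientation; "wrist_force": force on the tool from outside, world axes, zero at the start; "moment": the same for the moment, N m; "gripper_width": finger opening in m.
Only numpy, scipy, OpenCV 4.12 (cv2) and the standard library are available. Lean on these libraries where they do the work, as an engineer would, in place of code of your own. Each camera call takes 0.05 s, during which the arm holds its last target. There are 200 camera calls.

TASK

The bench magnifier hangs over the closed casting mould. First swing its arm clear, all the way round to its stop and leave it there; then lift the upper half of the mould off by its wooden handle and set it down gently, flat the same way up, in the middle of the plywood board. Leave the other things on the bench where they are.

Things in the scene. Friction and masses are not known exactly. Their poses are not given: they have to be found in the camera images.
- lamp_arm (a joint): Hinge of the magnifier's arm about an upright post, rad. At 0 the arm points along the stand's -x axis (roughly towards the robot), over the mould; it grows as the arm swings clockwise seen from above, towards the robot's left (+y), and ends at a stop at 1.3 (the arm then rests against a small upright pin on the post). The other end stop is at -0.4. It starts between -0.2 and 0.3. The hinge is stiff: it takes about 2 to 4 N at the grip and stays where it is left. 
- lamp_hinge (a point): Point on the upright hinge axis of the magnifier at arm height, 155 mm above the bench, at the top of a 22 mm steel post on a round 120 mm dark steel foot. The arm and its collar lie 140 to 174 mm above the bench. The post is fixed to the bench.
- lamp_grip (a point): Middle of the upright black rubber grip on top of the arm: a round rod of 20 mm diameter and 55 mm length, 120 mm from the hinge axis, from 162 to 217 mm above the bench; this point is 190 mm above the bench. The arm below it is 18 mm wide with its top 163 mm above the bench. It may turn within a grasp.
- lens_center (a point): Centre of the magnifier's clear round lens in a white ring of 116 mm diameter, 200 mm from the hinge axis at the arm's end; ring 144 to 164 mm above the bench.
- mould_base_top (a point): Centre of the top face of the mould's lower half, a grey block 130 x 140 x 40 mm (x, y, z) fixed to the bench; the point is 40 mm above the bench. Axes: those of the block, z up.
- mould_top: Upper half of the mould: a loose grey block 110 x 120 x 30 mm (x, y, z), 0.45 to 0.7 kg, resting on the lower half. Origin at the centre of its underside, z up. A wooden bar handle stands on it: bar 20 mm wide (x), 110 mm long (y), 22 mm high, from 51 to 73 mm above the underside, on two feet 40 mm either side of its middle.
- mould_top_grip (a point): Middle of the wooden bar handle of the mould's upper half, 62 mm above the block's underside and 32 mm above its top face, on the block's centre line; axes as mould_top (the bar runs along y and is pinched across x). Its open middle is 66 mm long between the feet.
- board_top (a point): Centre of the top face of the plywood board, 260 x 220 x 15 mm (x, y, z), fixed flat on the bench; the point is 15 mm above the bench. Axes: those of the board.
- jar_right: Bystander: closed clear jar, 52 mm diameter, 75 mm high. Origin at the centre of its underside.
- jar_left: Bystander: closed white jar, 60 mm diameter, 95 mm high. Origin at the centre of its underside.
- bottle: Bystander: white plastic bottle, 56 mm diameter, 150 mm high. Origin at the centre of its underside.
- hammer: Bystander: hammer lying on the bench along its x axis.
- brush: Bystander: brush lying on the bench along its x axis.
- cup: Bystander: small terracotta cup, 60 mm diameter, 55 mm high. Origin at the centre of its underside.
- screwdriver: Bystander: screwdriver lying on the bench along its x axis.

How it is judged (in metres and radians):
On the way, in this order (a step that is already met when the one before it is completed fails the run):
1. the magnifier's arm is swung round to its stop (within 0.15 rad) while the mould is still closed (value of joint lamp_arm above 1.15 rad and horizontal distance between mould_top_grip and mould_base_top below 0.03 m and z of mould_top_grip in the frame of mould_base_top below 0.067 m), for 0.2 s.
2. the mould's upper half is lifted at least 20 mm off the lower half, with the arm still swung clear (value of joint lamp_arm above 1.15 rad and z of mould_top_grip in the frame of mould_base_top above 0.082 m), for 0.1 s.
At the end, for the whole second after the job is handed in: The magnifier's arm stands at its stop (joint above 1.15 of 1.3 rad), and the mould's upper half lies at rest flat on the plywood board, handle up (tilt below 0.1 rad), its centre within 80 mm (board's x) and 60 mm (board's y) of the board's centre (value of joint lamp_arm above 1.15 rad and x of mould_top_grip in the frame of board_top between -0.08 and 0.08 m and y of mould_top_grip in the frame of board_top between -0.06 and 0.06 m and z of mould_top_grip in the frame of board_top between 0.056 and 0.067 m and angle between mould_top's own z axis and vertical below 0.1 rad and linear speed of mould_top below 0.02 m/s); the robot touches nothing.
It fails at once if the mould's upper half is dropped or slammed (faster than 0.6 m/s within 20 mm of the board's height) (height (world z) of mould_top_grip below 0.097 m and linear speed of mould_top above 0.6 m/s).
It fails at once if a bystander is shifted by more than 30 mm (distance of any of jar_right, jar_left, bottle, hammer, brush, cup, screwdriver from where it was at the start of the episode above 0.03 m).
It also fails if it takes over 64 s, if anything falls off the work surface, if the arm or the gripper's body presses on something with over 40 N, if the wrist force passes 120 N, or if a joint passes its speed limit or range.

## Working session

There is one attempt and no reset: what is moved stays moved. The work goes in short steps, Python scripts to look and compute and a tool call to move; the robot and the scene stay as the last step left them, time stands still between calls to the robot, and variables do not carry over. Pictures are saved under pics/ and viewed, about 8 in all and at most 12, crops included, and the job is handed in when it is done.

Besides the shell and the picture viewer there is one more tool, called after "Emit:" as a command line: name --argument value ..., lists and objects as JSON in quotes. move_arm: Moves the arm, as the interface text tells. Shifts and turns lie within -1 to 1; 1 stands for 100 cm of shift or 360 degrees of turn. Its arguments: {"type":"object","properties":{"commands":{"type":"array","items":{"type":"number"}},"squeeze":{"type":"number"}},"required":["commands"]}

```bash
mkdir -p pics; cat > h.py <<'E'
import numpy as np, cv2
from workcell import robot
def cam(n, st=None):
    i=robot.camera_info(n); f=192/np.tan(np.radians(i["fovy"])/2)
    if "mount" in i:
        st=st or robot.state(); M=np.array(i["mount"]); R=np.array(st["tool_rot"]); p=np.array(st["ee_pos"])
        Rcw=R@M[:3,:3]; C=p+R@M[:3,3]
    else:
        Rw,_=cv2.Rodrigues(np.array(i["rvec"],float)); Rcw=Rw.T; C=-Rw.T@np.array(i["tvec"],float).ravel()
    return f,i["cx"],i["cy"],i["k1"],Rcw,C
def ray(c,u,v):
    f,cx,cy,k1,R,C=c; d=np.array([(u-cx)/f,(v-cy)/f]); s=d.copy()
    for _ in range(30): s=d/(1+k1*(s@s))
    return C,R@np.array([*s,1])
def onz(c,u,v,z):
    C,d=ray(c,u,v); return C+d*(z-C[2])/d[2]
def proj(c,P):
    f,cx,cy,k1,R,C=c; q=R.T@(np.array(P)-C); s=q[:2]/q[2]; s=s*(1+k1*(s@s)); return s*f+[cx,cy]
E
python3 - <<'E'
from h import *
for n in("scene","side"):
    im=robot.capture(n); cv2.imwrite(f"pics/{n}0.png",im)
    c=cam(n); print(n,c[0],c[5],c[4][:,2])
s=robot.state(); print(s)
E
```

```text
scene 474.29489169244727 [ 1.47480531 -0.04052408  1.4454544 ] [-0.57231757  0.00215879 -0.82002923]
side 389.62737830933924 [ 0.47663496 -1.0196988   0.97016648] [ 0.06346103  0.76910747 -0.635961  ]
{'time_s': 0.1, 'joint_positions': array([-4.83748576e+01,  2.33494050e+00,  4.80844319e+00, -2.33700033e-02,
       -9.25610712e+01, -1.91180283e+01]), 'qd': array([-0.03030367, -0.07949249,  0.17620083,  0.09302362, -0.08449065,
       -0.07439158]), 'joint_efforts': array([-5.56891944e-03, -3.69348764e+01,  3.48279405e+01,  6.95184633e+00,
       -4.60077776e-03,  3.17589155e-07]), 'ee_pos': array([ 0.22963372, -0.5540323 ,  0.24738528]), 'tool_rot': array([[-9.23825111e-01, -3.82814132e-01, -7.10629762e-04],
       [-3.82814774e-01,  9.23824037e-01,  1.41312834e-03],
       [ 1.15531355e-04,  1.57752302e-03, -9.99998749e-01]]), 'wrist_force': array([-0.39284154,  0.32348212,  0.91657295]), 'moment': array([ 0.03680626, -0.01319419, -0.00181806]), 'gripper_width': 0.08557942943873595}
```

View pics/scene0.png

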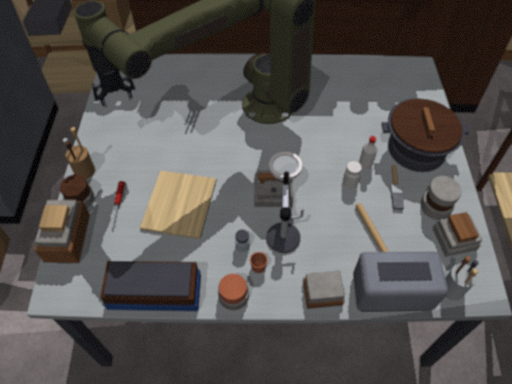

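View pics/side0.png

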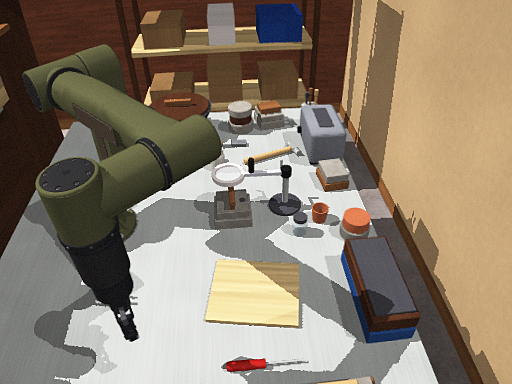

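The scene view shows the lamp foot at about (283,237), the ring at (286,165), the mould at (268,190) and the board at (180,204). The side view agrees. I'll zoom in to get exact pixels.

```bash
python3 - <<'E'
from h import *
a=cv2.imread("pics/scene0.png")[145:265,130:330]
cv2.imwrite("pics/z.png",cv2.resize(a,None,fx=4,fy=4,interpolation=cv2.INTER_CUBIC))
c=cam("scene")
print("foot",onz(c,283,237,0.01),"lens",onz(c,286,165,.154))
for p in [(163,172),(217,178),(199,237),(143,228)]: print("board",onz(c,*p,.015))
E
```

```text
foot [0.65362083 0.04590691 0.01      ] lens [0.44884419 0.05552047 0.154     ]
board [ 0.37365233 -0.40492368  0.015     ]
board [ 0.40188544 -0.19636378  0.015     ]
board [ 0.65769023 -0.24572909  0.015     ]
board [ 0.6228137  -0.44709289  0.015     ]
```

View pics/z.png

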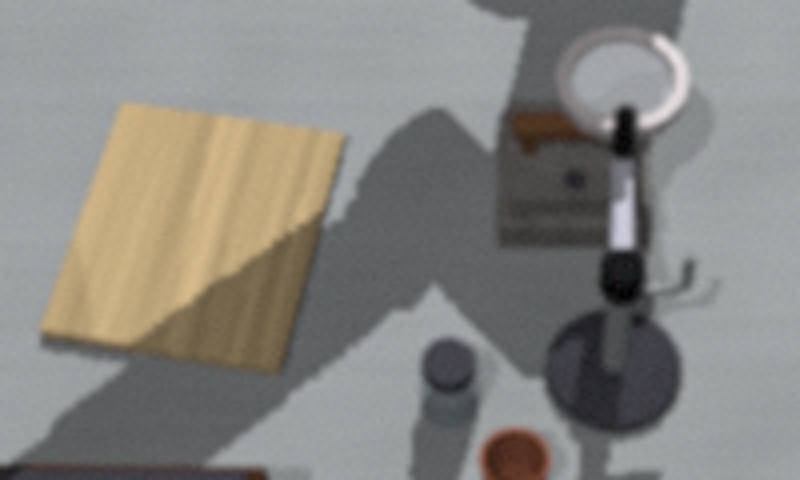

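The zoom shows:
- **Lens:** centre about (285.5,166).
- **Grip:** top about (286,174).
- **Foot:** centre (283.3,238).
- **Handle bar:** partly hidden under the ring, near (268,176).

This puts the hinge at about (0.655, 0.046), the grip at about (0.535, 0.05) and the board centre at about (0.514, -0.324). I'll move above the grip, then turn the jaws to lie along the arm's tangent.

Emit:
move_arm --commands '[-0.034, 0.0295, -0.003, 0, 0, 0, 85, -0.034, 0.0295, -0.003, 0, 0, 0, 85, -0.034, 0.0295, -0.003, 0, 0, 0, 85, -0.034, 0.0295, -0.003, 0, 0, 0, 85, -0.034, 0.0295, -0.003, 0, 0, 0, 85]'

```text
time_s: 0.6
ee_pos: [0.3305, -0.3512, 0.263]
tool_rot: [[-0.924, -0.382, -0.0], [-0.382, 0.924, 0.0], [0.0, 0.001, -1.0]]
wrist_force: [0.2, -0.2, 0.7]
gripper_width: 0.0848
```

Emit:
move_arm --commands '[-0.034, 0.0295, -0.003, 0, 0, 0, 85, -0.034, 0.0295, -0.003, 0, 0, 0, 85, -0.034, 0.0295, -0.003, 0, 0, 0, 85, -0.034, 0.0295, -0.003, 0, 0, 0, 85, -0.034, 0.0295, -0.003, 0, 0, 0, 85]'

```text
time_s: 1.1
ee_pos: [0.4311, -0.1497, 0.2783]
tool_rot: [[-0.924, -0.383, 0.0], [-0.383, 0.924, 0.0], [-0.0, 0.0, -1.0]]
wrist_force: [-0.1, 0.7, 0.3]
gripper_width: 0.085
```

Emit:
move_arm --commands '[-0.034, 0.0295, -0.003, 0, 0, 0, 85, -0.034, 0.0295, -0.003, 0, 0, 0, 85, -0.034, 0.0295, -0.003, 0, 0, 0, 85, -0.034, 0.0295, -0.003, 0, 0, 0, 85, -0.034, 0.0295, -0.003, 0, 0, 0, 85]'

```text
time_s: 1.6
ee_pos: [0.5318, 0.0517, 0.2932]
tool_rot: [[-0.924, -0.383, -0.0], [-0.383, 0.924, 0.0], [0.0, 0.0, -1.0]]
wrist_force: [0.2, -0.8, 0.8]
gripper_width: 0.0849
```

Emit:
move_arm --commands '[0, 0, 0, 0, 0, -0.023, 85, 0, 0, 0, 0, 0, -0.023, 85, 0, 0, 0, 0, 0, -0.023, 85, 0, 0, 0, 0, 0, -0.023, 85, 0, 0, 0, 0, 0, -0.023, 85]'

```text
time_s: 2.1
ee_pos: [0.5313, 0.0498, 0.2928]
tool_rot: [[-0.434, -0.901, -0.001], [-0.901, 0.434, -0.0], [0.0, 0.001, -1.0]]
wrist_force: [-0.3, -0.2, 0.6]
gripper_width: 0.085
```

Emit:
move_arm --commands '[0, 0, 0, 0, 0, -0.023, 85, 0, 0, 0, 0, 0, -0.023, 85, 0, 0, 0, 0, 0, -0.023, 85, 0, 0, 0, 0, 0, -0.023, 85, 0, 0, 0, 0, 0, -0.023, 85]'

```text
time_s: 2.6
ee_pos: [0.5313, 0.0498, 0.2928]
tool_rot: [[0.27, -0.963, -0.001], [-0.963, -0.27, -0.0], [-0.0, 0.001, -1.0]]
wrist_force: [-0.9, -0.4, -0.3]
gripper_width: 0.0853
```

Emit:
move_arm --commands '[0, 0, 0, 0, 0, -0.023, 85, 0, 0, 0, 0, 0, -0.023, 85, 0, 0, 0, 0, 0, -0.023, 85, 0, 0, 0, 0, 0, -0.023, 85, 0, 0, 0, 0, 0, -0.023, 85]'

```text
time_s: 3.1
ee_pos: [0.5313, 0.0497, 0.2928]
tool_rot: [[0.839, -0.544, -0.001], [-0.544, -0.839, -0.0], [-0.001, 0.001, -1.0]]
wrist_force: [0.1, 0.2, 0.4]
gripper_width: 0.085
```

Emit:
move_arm --commands '[0, 0, 0, 0, 0, -0.023, 85, 0, 0, 0, 0, 0, -0.023, 85, 0, 0, 0, 0, 0, -0.023, 85, 0, 0, 0, 0, 0, -0.017, 85, 0, 0, 0, 0, 0, 0, 85]'

```text
time_s: 3.6
ee_pos: [0.5313, 0.0498, 0.2928]
tool_rot: [[0.999, -0.04, -0.001], [-0.04, -0.999, -0.0], [-0.001, 0.0, -1.0]]
wrist_force: [-0.0, 0.8, 0.6]
gripper_width: 0.0852
```

```bash
python3 - <<'E'
from h import *
s=robot.state(); print(s["time_s"],s["ee_pos"],s["tool_rot"],s["joint_positions"],s["wrist_force"])
im=robot.capture("wrist"); cv2.imwrite("pics/w1.png",im)
c=cam("wrist",s); print(c[5]); print(proj(c,[.535,.051,.217]),proj(c,[.655,.046,.17]))
E
```

```text
3.6 [0.53131662 0.04976936 0.29281493] [[ 9.99208255e-01 -3.97749528e-02 -9.03386267e-04]
 [-3.97749971e-02 -9.99208661e-01 -3.11516877e-05]
 [-9.01432326e-04  6.70592097e-05 -9.99999591e-01]] [ 2.69429779e+01 -7.21351507e+00  2.95162758e-01 -2.20530833e-02
 -9.75556281e+01  6.07745913e+01] [-0.03636194  0.75180216  0.62275564]
[0.61005458 0.04728306 0.41786348]
[257.43798385 203.65001941] [257.80763894  18.89808022]
```

View pics/w1.png

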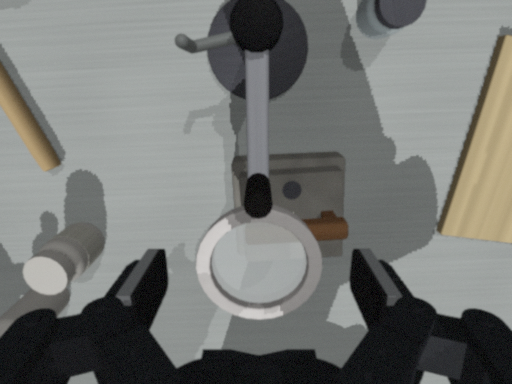

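The wrist view shows the grip top at (259,200), right where I predicted it, and the hinge at (257,22). The stop pin is at (185,42), about 1.3 rad round, so the stand is nearly aligned with the world axes. I'll descend around the rod and close into a loose cage.

Emit:
move_arm --commands '[0.001, 0, 0.021, 0, 0, 0, 85, 0.001, 0, 0.021, 0, 0, 0, 85, 0.001, 0, 0.021, 0, 0, 0, 85, 0.001, 0, 0.021, 0, 0, 0, 85, 0, 0, 0.021, 0, 0, 0, 85]'

```text
time_s: 4.15
ee_pos: [0.5353, 0.0496, 0.1872]
tool_rot: [[0.999, -0.044, -0.0], [-0.044, -0.999, 0.0], [-0.0, -0.0, -1.0]]
wrist_force: [-0.9, -0.4, -0.1]
gripper_width: 0.0848
```

Emit:
move_arm --commands '[0, 0, 0, 0, 0, 0, 30, 0, 0, 0, 0, 0, 0, 30, 0, 0, 0, 0, 0, 0, 30, 0, 0, 0, 0, 0, 0, 30, 0, 0, 0, 0, 0, 0, 30]' --squeeze 20

```text
time_s: 4.65
ee_pos: [0.5358, 0.0497, 0.1893]
tool_rot: [[0.999, -0.041, 0.001], [-0.041, -0.999, 0.001], [0.001, -0.001, -1.0]]
wrist_force: [-0.4, 0.5, 0.0]
gripper_width: 0.0302
```

Emit:
move_arm --commands '[0.0005, -0.0105, 0, 0, 0, 0.0139, 30, 0.0005, -0.0105, 0, 0, 0, 0.0139, 30, 0.0005, -0.0105, 0, 0, 0, 0.0139, 30, 0.0005, -0.0105, 0, 0, 0, 0.0139, 30, 0.0005, -0.0105, 0, 0, 0, 0.0139, 30]'

```text
time_s: 5.15
ee_pos: [0.5487, 0.0996, 0.189]
tool_rot: [[0.886, -0.463, -0.001], [-0.463, -0.886, -0.001], [-0.0, 0.001, -1.0]]
wrist_force: [-2.7, -2.7, 2.0]
gripper_width: 0.0299
```

Emit:
move_arm --commands '[0.0005, -0.0105, 0, 0, 0, 0.0139, 30, 0.0005, -0.0105, 0, 0, 0, 0.0139, 30, 0.0005, -0.0105, 0, 0, 0, 0.0139, 30, 0.0005, -0.0105, 0, 0, 0, 0.0139, 30, 0.0005, -0.0105, 0, 0, 0, 0.0139, 30]'

```text
time_s: 5.65
ee_pos: [0.5824, 0.1399, 0.1888]
tool_rot: [[0.607, -0.794, -0.001], [-0.794, -0.607, -0.001], [-0.0, 0.001, -1.0]]
wrist_force: [-2.9, -1.9, 1.1]
gripper_width: 0.0303
```

Emit:
move_arm --commands '[0.0005, -0.0105, 0, 0, 0, 0.0139, 30, 0.0005, -0.0105, 0, 0, 0, 0.0139, 30, 0.0005, -0.0105, 0, 0, 0, 0.0139, 30, 0.0003, -0.006, 0, 0, 0, 0.008, 30, 0, 0, 0, 0, 0, 0, 30]'

```text
time_s: 6.15
ee_pos: [0.6094, 0.1543, 0.1885]
tool_rot: [[0.336, -0.942, -0.017], [-0.942, -0.336, -0.008], [0.002, 0.018, -1.0]]
wrist_force: [-34.2, -9.1, 12.9]
gripper_width: 0.0301
```

```bash
python3 - <<'E'
from h import *
s=robot.state(); print(s["time_s"],s["ee_pos"],s["joint_positions"],s["wrist_force"])
v=s["ee_pos"][:2]-np.array([.655,.046]); print(np.hypot(*v),np.arctan2(v[1],-v[0]))
E
```

```text
6.15 [0.60944306 0.15429986 0.18852715] [ 32.36401363   7.61726859   4.32726347  -0.10407185 -87.77129528
 -12.72245591] [-34.17608015  -9.0604994   12.92800055]
0.11749167878073985 1.1726111868783955
```

The arm reached its stop: the contact force jumped from 4 N to 35 N. I'll back off within the slack, open and rise.

Emit:
move_arm --commands '[0, 0.005, 0, 0, 0, 0, 30, 0, 0.005, 0, 0, 0, 0, 30, 0, 0, 0, 0, 0, 0, 60, 0, 0, 0, 0, 0, 0, 60, 0, 0, 0, 0, 0, 0, 60]'

```text
time_s: 6.65
ee_pos: [0.6063, 0.1544, 0.1883]
tool_rot: [[0.338, -0.941, 0.0], [-0.941, -0.338, 0.0], [-0.0, -0.0, -1.0]]
wrist_force: [0.9, -0.3, -0.3]
gripper_width: 0.06
```

Emit:
move_arm --commands '[0, 0, -0.02, 0, 0, 0, 60, 0, 0, -0.03, 0, 0, 0, 60, 0, 0, -0.03, 0, 0, 0, 60, 0, 0, -0.02, 0, 0, 0, 60, 0, 0, 0, 0, 0, 0, 60]'

```text
time_s: 7.15
ee_pos: [0.6073, 0.1543, 0.2923]
tool_rot: [[0.337, -0.941, 0.006], [-0.941, -0.337, 0.002], [-0.0, -0.006, -1.0]]
wrist_force: [0.8, -0.8, 0.5]
gripper_width: 0.0601
```

```bash
python3 - <<'E'
from h import *
im=robot.capture("scene"); a=im[145:265,230:380]
cv2.imwrite("pics/z2.png",cv2.resize(a,None,fx=5,fy=5,interpolation=cv2.INTER_CUBIC))
s=robot.state(); print(s["ee_pos"],s["wrist_force"],s["tool_rot"][:2,:2])
cv2.imwrite("pics/w2.png",robot.capture("wrist"))
E
```

```text
[0.60675414 0.15446018 0.2899448 ] [-0.0561263  -0.09953169 -1.2585986 ] [[ 0.33757564 -0.94129444]
 [-0.94129825 -0.33757253]]
```

View pics/w2.png

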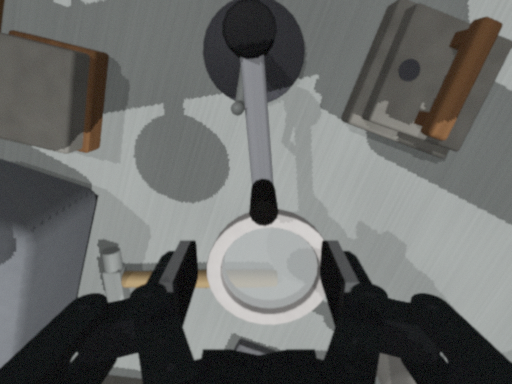

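The arm rests against its pin, which is at (238,107), and the lens ring is clear of the mould. The handle bar runs from about (486,24) to (438,132).

```bash
python3 - <<'E'
from h import *
c=cam("wrist"); im=cv2.imread("pics/w2.png")
hsv=cv2.cvtColor(im,cv2.COLOR_BGR2HSV); m=cv2.inRange(hsv,(3,90,40),(20,255,255)); m[:, :380]=0; m[170:]=0
m=cv2.morphologyEx(m,cv2.MORPH_OPEN,np.ones((5,5)))
k=max(cv2.findContours(m,0,1)[0],key=cv2.contourArea)
P=np.array([onz(c,*p[0],.113)[:2] for p in k],np.float32); r=cv2.minAreaRect(P); print(r, cv2.boxPoints(r))
print(onz(c,250,26,.174),onz(c,268,267,.164))
E
```

```text
((0.4694683253765106, 0.014903634786605835), (0.035995520651340485, 0.10709118843078613), 1.5996129512786865) [[ 0.44998288  0.06792596]
 [ 0.4529723  -0.0391235 ]
 [ 0.48895377 -0.03811869]
 [ 0.48596436  0.06893077]]
[0.651524   0.04613375 0.174     ] [0.57309681 0.22259003 0.164     ]
```

Emit:
move_arm --commands '[0.0213, 0.0443, 0, 0, 0, 0, 85, 0.0213, 0.0443, 0, 0, 0, 0, 85, 0.0213, 0.0443, 0, 0, 0, 0, 85, 0.0213, 0.0443, 0, 0, 0, 0, 85, 0, 0, 0, 0, 0, 0.0168, 85]'

```text
time_s: 7.75
ee_pos: [0.4654, 0.0112, 0.2892]
tool_rot: [[0.233, -0.972, 0.002], [-0.972, -0.233, 0.001], [-0.0, -0.002, -1.0]]
wrist_force: [1.3, -0.1, 0.3]
gripper_width: 0.0851
```

Emit:
move_arm --commands '[0, 0, 0, 0, 0, 0.0168, 85, 0, 0, 0, 0, 0, 0.0167, 85, 0, 0, 0.02, 0, 0, 0, 85, 0, 0, 0.02, 0, 0, 0, 85, 0, 0, 0, 0, 0, 0, 85]'

```text
time_s: 8.25
ee_pos: [0.4667, 0.0141, 0.2441]
tool_rot: [[0.029, -1.0, -0.007], [-1.0, -0.029, -0.001], [0.001, 0.007, -1.0]]
wrist_force: [-0.3, -0.3, -0.1]
gripper_width: 0.0854
```

```bash
python3 - <<'E'
from h import *
s=robot.state(); im=robot.capture("wrist"); cv2.imwrite("pics/w3.png",im)
print(s["ee_pos"],s["tool_rot"][:2,:2],s["joint_positions"])
c=cam("wrist",s)
hsv=cv2.cvtColor(im,cv2.COLOR_BGR2HSV); m=cv2.inRange(hsv,(3,90,40),(20,255,255)); 
m=cv2.morphologyEx(m,cv2.MORPH_OPEN,np.ones((5,5)))
k=max(cv2.findContours(m,0,1)[0],key=cv2.contourArea); print(cv2.boundingRect(k))
P=np.array([onz(c,*p[0],.113)[:2] for p in k],np.float32); r=cv2.minAreaRect(P); print(r, cv2.boxPoints(r))
E
```

```text
[0.46670818 0.01410375 0.24413151] [[ 0.02852219 -0.99957113]
 [-0.99959257 -0.02851435]] [ 26.53718259 -18.0601606  -13.88079369  -0.1049751  -94.55210908
 -24.91095691]
(255, 115, 24, 125)
((0.45949289202690125, 0.011064913123846054), (0.01864282600581646, 0.10768933594226837), 1.443442702293396) [[ 0.4488181   0.06465769]
 [ 0.4515308  -0.04299748]
 [ 0.4701677  -0.04252786]
 [ 0.46745497  0.0651273 ]]
```

View pics/w3.png

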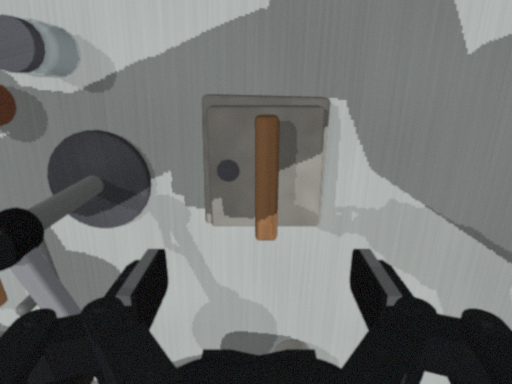

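The handle bar is fully visible and centred at (267,178), giving a handle centre of (0.4595, 0.011). I'll descend and pinch it.

Emit:
move_arm --commands '[0.003, 0.007, 0.03, 0, 0, 0, 85, 0, 0, 0.03, 0, 0, 0, 85, 0, 0, 0.03, 0, 0, 0, 85, 0, 0, 0.03, 0, 0, 0, 85, 0, 0, 0.021, 0, 0, 0, 85]'

```text
time_s: 8.8
ee_pos: [0.4609, 0.0109, 0.1061]
tool_rot: [[0.028, -1.0, -0.001], [-1.0, -0.028, -0.0], [0.0, 0.001, -1.0]]
wrist_force: [-0.5, -0.1, -0.7]
gripper_width: 0.085
```

Emit:
move_arm --commands '[0, 0, 0, 0, 0, 0, 40, 0, 0, 0, 0, 0, 0, 25, 0, 0, 0, 0, 0, 0, 10, 0, 0, 0, 0, 0, 0, 10, 0, 0, 0, 0, 0, 0, 10]' --squeeze 60

```text
time_s: 9.3
ee_pos: [0.4614, 0.011, 0.109]
tool_rot: [[0.028, -1.0, 0.001], [-1.0, -0.028, 0.0], [-0.0, -0.001, -1.0]]
wrist_force: [-6.0, 0.6, 7.0]
gripper_width: 0.0184
```

The reading I used had not settled, so the grasp is about 8 mm high. I'll reopen, go lower and regrasp.

Emit:
move_arm --commands '[0, 0, 0, 0, 0, 0, 50, 0, 0, 0, 0, 0, 0, 50, 0, 0.001, 0.008, 0, 0, 0, 50, 0, 0, 0, 0, 0, 0, 50, 0, 0, 0, 0, 0, 0, 40]'

```text
time_s: 9.8
ee_pos: [0.4599, 0.0108, 0.0988]
tool_rot: [[0.028, -1.0, -0.001], [-1.0, -0.028, -0.0], [0.0, 0.001, -1.0]]
wrist_force: [-0.7, -0.4, 1.0]
gripper_width: 0.04
```

Emit:
move_arm --commands '[0, 0, 0, 0, 0, 0, 25, 0, 0, 0, 0, 0, 0, 10, 0, 0, 0, 0, 0, 0, 10, 0, 0, 0, 0, 0, 0, 10, 0, 0, 0, 0, 0, 0, 10]' --squeeze 70

```text
time_s: 10.3
ee_pos: [0.4606, 0.011, 0.0997]
tool_rot: [[0.028, -1.0, 0.001], [-1.0, -0.028, 0.0], [-0.0, -0.001, -1.0]]
wrist_force: [3.2, 0.1, 0.7]
gripper_width: 0.0192
```

Emit:
move_arm --commands '[0, 0, -0.005, 0, 0, 0, 10, 0, 0, -0.01, 0, 0, 0, 10, 0, 0, -0.01, 0, 0, 0, 10, 0, 0, -0.01, 0, 0, 0, 10, 0, 0, 0, 0, 0, 0, 10]'

```text
time_s: 10.8
ee_pos: [0.461, 0.0111, 0.1364]
tool_rot: [[0.028, -1.0, 0.003], [-1.0, -0.028, 0.001], [-0.001, -0.003, -1.0]]
wrist_force: [-0.5, 1.0, -5.5]
gripper_width: 0.019
```

Lifted, with about 5.5 N on the wrist. I'll raise a bit more and carry it to the board.

Emit:
move_arm --commands '[0, 0, -0.02, 0, 0, 0, 10, 0, 0, -0.02, 0, 0, 0, 10, 0, 0, -0.02, 0, 0, 0, 10, 0.015, -0.002, 0, 0, 0, 0, 10, 0.025, -0.003, 0, 0, 0, 0, 10]'

```text
time_s: 11.3
ee_pos: [0.4665, -0.0283, 0.1948]
tool_rot: [[0.031, -1.0, 0.001], [-1.0, -0.031, 0.001], [-0.001, -0.001, -1.0]]
wrist_force: [0.1, 0.1, -6.5]
gripper_width: 0.0185
```

Emit:
move_arm --commands '[0.03, -0.004, 0, 0, 0, 0, 10, 0.03, -0.004, 0, 0, 0, 0, 10, 0.03, -0.004, 0, 0, 0, 0, 10, 0.03, -0.004, 0, 0, 0, 0, 10, 0.03, -0.004, 0, 0, 0, 0, 10]'

```text
time_s: 11.8
ee_pos: [0.4905, -0.1794, 0.1939]
tool_rot: [[0.028, -1.0, -0.001], [-1.0, -0.028, 0.001], [-0.001, 0.001, -1.0]]
wrist_force: [0.4, 1.0, -5.9]
gripper_width: 0.0189
```

Emit:
move_arm --commands '[0.03, -0.004, 0, 0, 0, 0, 10, 0.03, -0.004, 0, 0, 0, 0, 10, 0.03, -0.004, 0, 0, 0, 0, 10, 0.03, -0.004, 0, 0, 0, 0, 10, 0.0265, -0.0026, 0, 0, 0, 0, 10]'

```text
time_s: 12.3
ee_pos: [0.5132, -0.3255, 0.1933]
tool_rot: [[0.028, -1.0, -0.001], [-1.0, -0.028, 0.001], [-0.001, 0.001, -1.0]]
wrist_force: [1.3, -0.2, -5.8]
gripper_width: 0.0191
```

Emit:
move_arm --commands '[0, 0, 0, 0, 0, 0, 10, 0, 0, 0, 0, 0, 0, 10, 0, 0, 0, 0, 0, 0, 10]'

```text
time_s: 12.6
ee_pos: [0.5133, -0.3236, 0.1938]
tool_rot: [[0.029, -1.0, -0.001], [-1.0, -0.029, 0.001], [-0.001, 0.001, -1.0]]
wrist_force: [-0.3, 0.4, -6.4]
gripper_width: 0.0192
```

```bash
python3 - <<'E'
from h import *
s=robot.state(); print(s["ee_pos"],s["gripper_width"],s["wrist_force"])
a=robot.capture("scene"); b=robot.capture("side"); w=robot.capture("wrist")
cv2.imwrite("pics/m.png",np.vstack([np.hstack([cv2.resize(a[130:290,120:400],(400,228)),cv2.resize(b[140:370,170:410],(238,228))]),cv2.resize(w,(638,372))[:372]]))
E
```

```text
[ 0.51326857 -0.32362936  0.19381372] 0.01921322017355192 [-0.29828156  0.39789699 -6.35687481]
```

View pics/m.png

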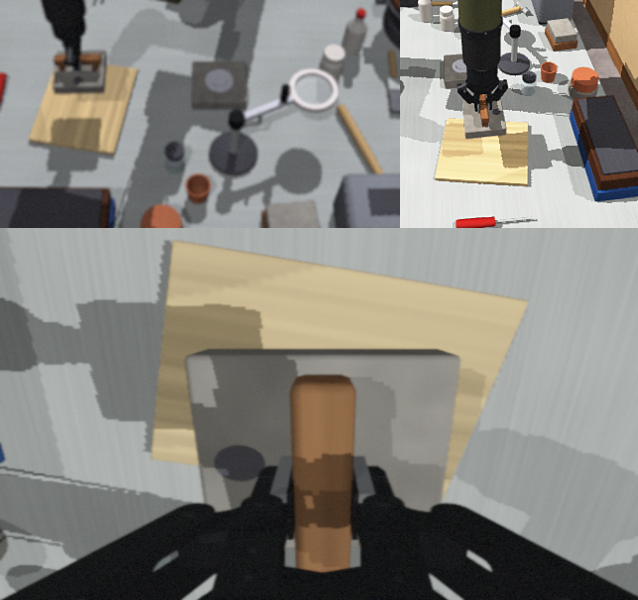

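The block hangs level above the board, and the lamp arm is still at its stop. I'll lower it 119 mm, slowing near contact.

Emit:
move_arm --commands '[0, 0, 0.02, 0, 0, 0, 10, 0, 0, 0.025, 0, 0, 0, 10, 0, 0, 0.025, 0, 0, 0, 10, 0, 0, 0.02, 0, 0, 0, 10, 0, 0, 0.012, 0, 0, 0, 10]'

```text
time_s: 13.25
ee_pos: [0.5126, -0.3232, 0.0903]
tool_rot: [[0.029, -1.0, -0.002], [-1.0, -0.029, 0.001], [-0.001, 0.002, -1.0]]
wrist_force: [0.3, 0.2, -6.5]
gripper_width: 0.0193
```

Emit:
move_arm --commands '[0, 0, 0.006, 0, 0, 0, 10, 0, 0, 0.004, 0, 0, 0, 10, 0, 0, 0.003, 0, 0, 0, 10, 0, 0, 0.003, 0, 0, 0, 10, 0, 0, 0, 0, 0, 0, 10]'

```text
time_s: 13.75
ee_pos: [0.5133, -0.3242, 0.0763]
tool_rot: [[0.028, -1.0, 0.0], [-1.0, -0.028, 0.0], [-0.0, -0.0, -1.0]]
wrist_force: [0.1, -0.6, -6.3]
gripper_width: 0.0192
```

Emit:
move_arm --commands '[0, 0, 0.001, 0, 0, 0, 10, 0, 0, 0.001, 0, 0, 0, 10, 0, 0, 0, 0, 0, 0, 10]'

```text
time_s: 14.05
ee_pos: [0.5135, -0.3243, 0.0748]
tool_rot: [[0.028, -1.0, 0.001], [-1.0, -0.028, -0.0], [0.0, -0.001, -1.0]]
wrist_force: [0.1, 0.7, -4.3]
gripper_width: 0.0189
```

Contact is starting, as the force is easing. One more millimetre, then release.

Emit:
move_arm --commands '[0, 0, 0.001, 0, 0, 0, 10, 0, 0, 0, 0, 0, 0, 10, 0, 0, 0, 0, 0, 0, 10]'

```text
time_s: 14.35
ee_pos: [0.5136, -0.3244, 0.0747]
tool_rot: [[0.029, -1.0, 0.001], [-1.0, -0.029, -0.001], [0.001, -0.001, -1.0]]
wrist_force: [-3.8, 4.8, 4.5]
gripper_width: 0.0186
```

Emit:
move_arm --commands '[0, 0, 0, 0, 0, 0, 30, 0, 0, 0, 0, 0, 0, 50, 0, 0, 0, 0, 0, 0, 60, 0, 0, 0, 0, 0, 0, 60, 0, 0, 0, 0, 0, 0, 60]'

```text
time_s: 14.85
ee_pos: [0.5133, -0.3243, 0.0732]
tool_rot: [[0.028, -1.0, -0.0], [-1.0, -0.028, -0.0], [0.0, 0.0, -1.0]]
wrist_force: [-0.2, 0.1, 0.3]
gripper_width: 0.0598
```

Emit:
move_arm --commands '[0, 0, -0.01, 0, 0, 0, 60, 0, 0, -0.03, 0, 0, 0, 60, 0, 0, -0.04, 0, 0, 0, 60, 0, 0, -0.04, 0, 0, 0, 60, 0, 0, -0.02, 0, 0, 0, 60]'

```text
time_s: 15.35
ee_pos: [0.5141, -0.325, 0.219]
tool_rot: [[0.028, -1.0, 0.006], [-1.0, -0.028, -0.003], [0.003, -0.006, -1.0]]
wrist_force: [0.3, -0.4, -0.1]
gripper_width: 0.06
```

Emit:
move_arm --commands '[-0.02, 0.03, -0.01, 0, 0, 0, 60, -0.02, 0.03, 0, 0, 0, 0, 60, -0.02, 0.03, 0, 0, 0, 0, 60, 0, 0, 0, 0, 0, 0, 60, 0, 0, 0, 0, 0, 0, 60]'

```text
time_s: 15.85
ee_pos: [0.4215, -0.2667, 0.2248]
tool_rot: [[0.029, -1.0, 0.003], [-1.0, -0.029, -0.001], [0.001, -0.003, -1.0]]
wrist_force: [0.2, -0.7, 0.2]
gripper_width: 0.0599
```

```bash
python3 - <<'E'
from h import *
s=robot.state(); print(s["time_s"],s["ee_pos"],s["wrist_force"])
a=robot.capture("scene"); b=robot.capture("side"); w=robot.capture("wrist")
cv2.imwrite("pics/f.png",np.vstack([np.hstack([cv2.resize(a[130:290,120:400],(400,228)),cv2.resize(b[140:370,170:410],(238,228))]),cv2.resize(w,(478,358),) if 0 else cv2.copyMakeBorder(cv2.resize(w,(478,358)),0,0,0,160,0)]))
E
```

```text
15.85 [ 0.42154576 -0.26666931  0.22483001] [ 0.17643299 -0.73806417  0.23880592]
```

View pics/f.png

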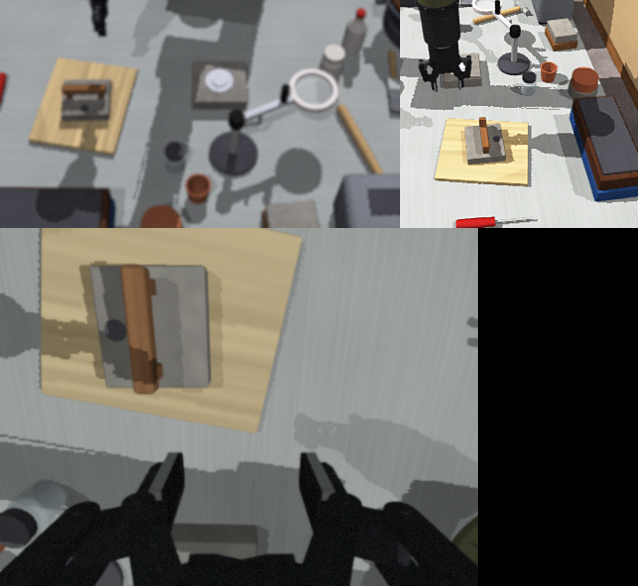

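The block lies flat in the middle of the board with its handle up. The lamp is still at its pin, the bystanders are in place and the gripper is clear, so I'm handing in.

```bash
python3 -c "
from workcell import robot
print(robot.close_job())"
```

```text
the job is handed in; nothing more can be done
None
```

I swung the magnifier's arm to its stop, then lifted the upper half of the mould off and set it down flat, handle up, near the middle of the plywood board. I handed the job in at about 16 s; it reports no verdict.

- **Magnifier:** I pushed the grip round with the jaws loosely around it. The force rose from about 4 N to 35 N at the stop. The wrist picture showed the arm against its pin, and the last pictures showed it still there. I measured about 1.1 rad of swing and did not read the hinge angle itself.
- **Mould:** The first pinch on the handle was about 8 mm too high, so I reopened and regrasped lower before lifting. At touchdown the block was moving slowly and the contact force stayed under about 10 N. I released it at (0.513, -0.324), against a measured board centre of about (0.514, -0.324).
- **Final state:** The last pictures show the gripper clear and no visible shift in the bystanders in view. I checked this by eye and did not measure their positions.

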